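# Tip a battery module into the test bay and start the test

## Task

On the white test plate, push the upright grey battery module over with the fingertips, pushing high on its broad face and never picking it up, so that it falls flat wholly inside the green-outlined bay. Then press the green button beside the plate all the way down to start the test, and let go of it. Leave the red button, the module lying in the amber bay and everything else on the bench alone.

Things in the scene. Friction and masses are not known exactly. Their poses are not given: they have to be found in the camera images.
- plate: white steel test plate fixed to the bench, 210 mm along its x, 350 mm along its y, 12 mm thick; its top is 12 mm above the bench. Origin at the centre of its underside; z up. It carries two taped bays side by side along its y, meeting at its middle line (plate y = 0); which bay is on which side changes
- bay_green: the green tape outline on the plate with a small green square in its middle, flat (no height), outer size 190 mm along its x by 160 mm along its y, parallel to the plate; origin at its centre on the plate's top
- bay_amber: the same outline in amber, on the other half of the plate, already occupied by the lying module; origin at its centre on the plate's top
- module: the upright grey battery module with orange ends: 150 mm long (its x), 24 mm thick (its y), 110 mm tall (its z), 0.4 to 0.8 kg, loose; it stands on the plate over the line between the two bays, its broad faces looking at the bays (to within a few degrees). Origin at the centre of its underside. Pushed near the top it tips about its lower long edge, with little sliding, and falls by itself once tilted about 0.22 rad
- module_center (a point): centre of the module, half-way up (55 mm above its underside)
- corner_a (a point): lower corner of the module at its -x end, mid-thickness
- corner_b (a point): lower corner of the module at its +x end, mid-thickness
- corner_c (a point): upper corner of the module at its +x end, mid-thickness
- corner_d (a point): upper corner of the module at its -x end, mid-thickness
- start_box: grey control box with the green start button and a small amber lamp (16 mm across, 8 mm tall, 50 mm from the button), fixed beside the far (+x) side of the plate, 60 mm along its x, 100 mm along its y, 35 mm tall, parallel to the plate; origin at the centre of its underside
- stop_box: an equal grey box with the red stop button and the socket standing on it; the two boxes stand side by side along the plate's far edge, and which is left or right changes
- start_top (a point): top centre of the green start button's cap (24 mm across), where to press straight down
- start (a joint): green start button, m: 0 released, 0.006 fully down; springs back; fully down takes 5 N
- stop_top (a point): top centre of the red stop button's cap (24 mm across); not to be pressed
- stop (a joint): red stop button, m: 0 released, 0.006 fully down
- lying_module: a second, identical grey module lying flat in the amber bay, 24 mm thick, 150 mm along x and 110 mm along y; origin at the centre of its underside. To be left alone
- socket: steel wrench socket, 24 mm diameter, 38 mm tall, standing on the stop box, about 50 mm from the red button; origin at the centre of its foot. To be left alone
- tape: blue tape roll, 84 mm across, 22 mm tall, lying flat on the bench to the left; origin at the centre of its underside. To be left alone
- meter: yellow multimeter, 150 x 75 x 35 mm, lying on the bench to the right; origin at the centre of its underside. To be left alone
- spacer: black plastic grid spacer, 160 x 60 x 14 mm, lying on the bench to the right; origin at the centre of its underside. To be left alone
- spare_module: a third grey module, standing on the bare bench to the left of the plate, same size as the module; origin at the centre of its underside. To be left alone
Mind the look-alikes: they are no part of the job. Leave any yellow look-alike of the start_box alone.

How it is judged:
By the outcome, as a careful person would: the job done as asked, in the order asked, and still so for the second after the job is handed in, with the robot touching nothing.
It also fails if it takes over 38 s, if anything falls off the work surface, if the arm or the gripper's body presses on something with over 40 N, if the wrist force passes 120 N, or if a joint passes its speed limit or range.

## Robot

A 7-joint arm with a two-finger parallel gripper is mounted at the origin on the work surface. World frame = base frame: x ahead of the robot, y to its left, z up, the work surface at z = 0. Lengths are in m, angles in degrees, forces in N, time in s.
With the tool pointing down it reaches from about 0.425 to 0.875 m from the base axis. Payload 4.7 kg.
Tool frame: the origin (TCP) lies between the finger pads; the fingertips stand 22 mm ahead of it and the grasp point (between the pads) lies 3 mm ahead of it (env.tip_reach is the distance from the TCP to the fingertips, in m); z points along the fingers, y is the line along which they close (so a half turn about z gives the same grasp; the last joint's range is limited). The gripper opens to 87 mm and grips with 3 to 60 N. Pads are 19 mm wide; open, the fingers measure 117 mm over their backs; the gripper's body (75 mm by 190 mm) begins 51 mm behind the grasp point.
Start: joints at [-76.198, 18.392, -4.016, 83.108, 1.295, 78.541, -3.26], TCP at [0.146, 0.633, 0.245] pointing down, gripper open.
Joint ranges: [-163.93, 163.93], [-17.29, 119.83], [-79.2, 71.16], [3.27, 140.29], [-89.18, 269.18], [5.43, 117.66], [-154.24, 154.24]. Speed limits (degrees/s): [147.25, 147.25, 180, 180, 180, 180, 180].

## Interface

Orientations are given as [roll, pitch, yaw] about the fixed x, y, z axes, in that order (R = Rz(yaw) Ry(pitch) Rx(roll)).
In Python, from cell import env gives the robot as it stands.
- The arm moves only by the shell command python3 -m creep 'ROWS' [FORCE]. ROWS is JSON, one flat list of numbers, 7 for each row, row after row: the finger opening in mm, from 0 to 87, then the shift along the tool's x, y, z in units of 30 mm (1.0 is 30 mm), then the turn, a rotation vector about the tool's x, y, z in units of 6 degrees (1.0 is 6 degrees). A call has 1 to 12 rows; each row is the pose to reach, as a shift and turn from the pose commanded when the call began, along the tool's axes at that moment; what a row does not reach only later rows make up. A row lasts 1/10 s, in which the tool goes at most 50 mm and 8.59 degrees, less where a joint would pass 70% of its speed; a pose out of reach is approached as far as the arm can. A call with a gripper value outside its range is refused whole. The fingers move at their own pace and stop on an object; FORCE is the grip in N (left out, the last holds). Time passes only in rows, so rows that repeat a pose let the fingers close. It gives the time, the measured TCP pose, the force, the opening and the grip force at its end, in the units of the state.
- env.get_obs(): the state, without advancing time (a new reading comes with each control period).
- env.read_camera(name): name is "scene" or "top" or "wrist"; returns a dict with "color" (384x512x3 uint8, red, green, blue), "depth" (384x512 float32, m along the optical axis (not along the pixel's ray), 0 where there is no reading), "fovy" (degrees; the focal length in pixels is half the picture's height over the tangent of half this angle, whatever the lens; pixels are square), "cx", "cy" (the principal point, pixels), "R" (3x3) and "t" (3): a world point X has camera coordinates R X + t. Camera axes: x right, y down, z forward; pixel columns grow to the right and rows downward; lengths in m; the calibration is good to about 2 mm. A picture is of the moment at which its call begins.
- env.sign_off(): hands the job in; it is judged then, once.
The state is a dict: "time_s": time; "qpos": joint angles; "joint_velocities": joint speeds; "effort": joint torques, N m; "tool_pos": TCP position; "tool_rot": TCP orientation; "force": force on the tool from outside, world axes, zero at the start; "wrist_torque": the same for the moment, N m; "grip_width": finger opening in m; "grasp_force": force on a finger pad.
Only numpy, scipy, OpenCV 4.12 (cv2) and the standard library are available. Lean on these libraries where they do the work, as an engineer would, in place of code of your own. Each camera call takes 0.05 s, during which the arm holds its last target. There are 200 camera calls.

## Working session

There is one attempt and no reset: what is moved stays moved. The work goes in short steps, Python scripts to look and compute and a shell command to move; the robot and the scene stay as the last step left them, time stands still between calls to the robot, and variables do not carry over. Pictures are saved under pics/ and viewed, at most 10 in all, crops included, and the job is handed in when it is done.

```bash
mkdir -p pics; python3 - <<'E'
from cell import env
import cv2,numpy as np
o=env.get_obs();print(o['time_s'],o['tool_pos'],o['tool_rot'],env.tip_reach)
for n in ("scene","top"):
    c=env.read_camera(n);np.savez(n+'0.npz',**c)
    cv2.imwrite(f'pics/{n}0.png',c['color'][:,:,::-1]);print(n,c['fovy'],c['cx'],c['cy'],c['R'].round(3).tolist(),c['t'])
E
```

```text
0.0 [0.14610618 0.63284181 0.24346701] [-1.79890457e+02  7.50663674e-03  1.67008821e+02] 0.022
scene 56.49903496953085 258.0144391184569 194.14961046296645 [[0.346, 0.938, 0.005], [0.736, -0.268, -0.621], [-0.582, 0.218, -0.783]] [-0.18164807 -0.36674575  1.34722373]
top 51.42181576326345 250.24698727676176 190.55681888596044 [[0.022, -1.0, 0.003], [-0.984, -0.022, -0.176], [0.176, 0.001, -0.984]] [-0.01451792  0.55331419  1.15893491]
```

View pics/top0.png

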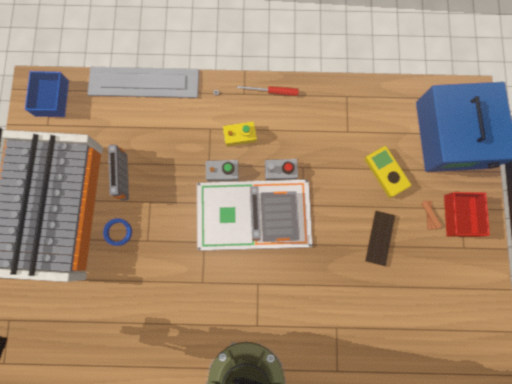

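View pics/scene0.png

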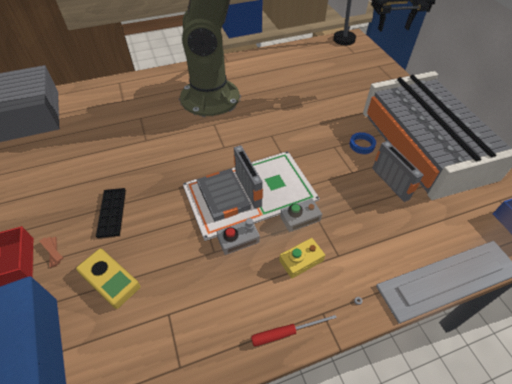

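The top view shows the green bay at (228,215), the upright module at (255,215) and the amber bay with the lying module at (280,215). Three things have a round button on a box:
- Grey box at (222,168): green button at (228,168), lamp at about (212,170).
- Grey box at (281,168): red stop button.
- Yellow box at (240,133): green button, a look-alike.

The start box is the grey one at (222,168), because it is grey and stands at the plate's far edge. I'll measure it and confirm it in an enlarged crop.

```bash
cat > h.py <<'E'
import numpy as np,cv2
def load(n): return dict(np.load(n))
def f(c): return c['color'].shape[0]/2/np.tan(np.radians(float(c['fovy']))/2)
def ray(c,uv,z):
    uv=np.atleast_2d(uv).astype(float)
    d=np.c_[(uv[:,0]-c['cx'])/f(c),(uv[:,1]-c['cy'])/f(c),np.ones(len(uv))]@c['R']
    o=-c['R'].T@c['t']; return o+d*((z-o[2])/d[:,2])[:,None]
def cloud(c):
    h,w=c['depth'].shape;u,v=np.meshgrid(np.arange(w),np.arange(h));Z=c['depth']
    P=np.stack([(u-c['cx'])/f(c)*Z,(v-c['cy'])/f(c)*Z,Z],-1)
    return (P-c['t'])@c['R']
def hsv(c): return cv2.cvtColor(c['color'],cv2.COLOR_RGB2HSV)
def blobs(m,a=5):
    n,l,s,ce=cv2.connectedComponentsWithStats(m.astype(np.uint8),connectivity=8)
    return [(s[i],ce[i],l==i) for i in range(1,n) if s[i][4]>=a]
E
python3 - <<'E'
from h import *
for n in('top','scene'):
    c=load(n+'0.npz');H=hsv(c);P=cloud(c)
    g=(H[...,0]>50)&(H[...,0]<85)&(H[...,1]>110)
    print(n)
    for s,ce,m in blobs(g,12):
        p=np.median(P[m],0)
        print('green',s[:4],s[4],ce.round(1),'depth',p.round(3),'z12',ray(c,ce,.012).round(3),'z49',ray(c,ce,.045).round(4))
        if s[4]>100 and s[2]>30:
            k=cv2.findContours(m.astype(np.uint8),0,1)[0]
            r=cv2.minAreaRect(ray(c,max(k,key=cv2.contourArea)[:,0],.012)[:,:2].astype(np.float32));print('  rect',r)
    r_=((H[...,0]<6)|(H[...,0]>174))&(H[...,1]>150)
    for s,ce,m in blobs(r_,12)[:8]:print('red',s[4],ce.round(1),np.median(P[m],0).round(3))
    X=P; m=(X[...,2]>.09)&(X[...,2]<.14)&(X[...,0]>.4)&(X[...,0]<.8)&(abs(X[...,1])<.2)
    for s,ce,mm in blobs(m,20):
        q=X[mm]; t=q[q[:,2]>np.percentile(q[:,2],90)-.006]
        print('mod',s,ce,'zmax',q[:,2].max(),len(t),cv2.minAreaRect(t[:,:2].astype(np.float32)))
    if n=='top':
        cv2.imwrite('pics/crop0.png',cv2.resize(c['color'][115:260,185:325,::-1],None,fx=4,fy=4,interpolation=cv2.INTER_CUBIC))
E
```

```text
top
green [243 126   6   6] 23 [245.6 128.5] depth [0.744 0.015 0.063] z12 [[0.762 0.017 0.012]] z49 [[0.751  0.0164 0.045 ]]
green [225 164   6   7] 31 [227.3 166.9] depth [0.622 0.069 0.064] z12 [[0.635 0.072 0.012]] z49 [[0.6266 0.0697 0.045 ]]
red 181 [283.   90.6] [ 0.89  -0.101  0.022]
red 55 [287.8 166.6] [ 0.629 -0.116  0.055]
red 1799 [466.5 214. ] [ 0.5   -0.674  0.015]
mod [250 186  11  54 468] [254.94017094 212.36324786] zmax 0.12788856133661672 424 ((0.4804327189922333, -0.017320267856121063), (0.1484149545431137, 0.023890921846032143), 3.7243638038635254)
scene
green [266 176  18  14] 158 [274.6 182. ] depth [0.484 0.068 0.012] z12 [[0.484 0.068 0.012]] z49 [[0.5094 0.0567 0.045 ]]
green [292 203   7   7] 33 [294.8 206.3] depth [0.622 0.069 0.065] z12 [[0.587 0.089 0.012]] z49 [[0.6087 0.076  0.045 ]]
green [293 249   8   8] 50 [296.5 252.6] depth [0.751 0.016 0.065] z12 [[0.725 0.032 0.012]] z49 [[0.7411 0.0221 0.045 ]]
red 1648 [ 15.2 254.6] [ 0.488 -0.642  0.026]
red 71 [229.9 231.9] [ 0.633 -0.116  0.056]
red 506 [272.9 334.5] [ 0.899 -0.104  0.023]
mod [234 146  30  47 563] [248.23268206 168.70870337] zmax 0.12566844839387334 376 ((0.48454731702804565, -0.015331653878092766), (0.14955836534500122, 0.025146236643195152), 3.77032208442688)
```

View pics/crop0.png

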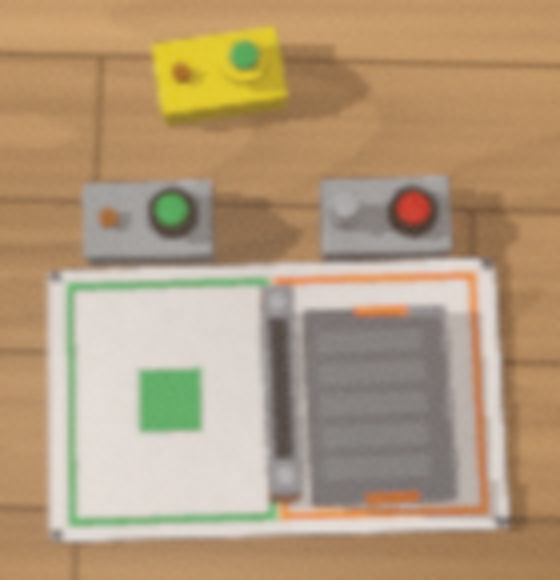

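The crop confirms it: the grey start box has its green button at crop (172,212) and its lamp at (108,217). The yellow box above and the red-button box are left alone. Next I'll refine the numbers and work out the staging move.

```bash
cat >> h.py <<'E'
from scipy.spatial.transform import Rotation as Ro
def units(o,p,yaw):
    R0=Ro.from_euler('xyz',o['tool_rot'],degrees=True);R1=Ro.from_euler('xyz',[180,0,yaw],degrees=True)
    return (R0.inv().apply(np.array(p)-o['tool_pos'])/.03).round(3),((R0.inv()*R1).as_rotvec(degrees=True)/6).round(3)
def tri(a,ua,b,ub):
    A=[];B=[]
    for c,u in((a,ua),(b,ub)):
        o=-c['R'].T@c['t'];d=ray(c,u,0.)[0]-o;d/=np.linalg.norm(d);M=np.eye(3)-np.outer(d,d);A.append(M);B.append(M@o)
    return np.linalg.solve(sum(A),sum(B))
E
python3 - <<'E'
from h import *
from cell import env
a=load('top0.npz');b=load('scene0.npz')
print('start',tri(a,[227.3,166.9],b,[294.8,206.3]))
for n,c in(('top',a),('scene',b)):
    H=hsv(c);P=cloud(c)
    w=(P[...,2]<.03)&(P[...,2]>-.01)&(P[...,0]>.35)&(P[...,0]<.62)&(abs(P[...,1]-0)<.24)
    g=w&(H[...,0]>45)&(H[...,0]<90)&(H[...,1]>60)
    q=ray(c,np.argwhere(g)[:,::-1],.012)[:,:2].astype(np.float32)
    print(n,'bay green',cv2.minAreaRect(q)); 
    s=q[(abs(q-np.array([.484,.068]))<.03).all(1)];print(' square',s.mean(0),len(s))
    wh=w&(H[...,1]<45)&(H[...,2]>170)
    k=max(blobs(wh,50),key=lambda x:x[0][4])[2]
    print(' plate',cv2.minAreaRect(ray(c,np.argwhere(k)[:,::-1],.012)[:,:2].astype(np.float32)))
    rk=(P[...,1]>.35)&(P[...,1]<.8)&(P[...,0]>.1)&(P[...,0]<.75)&(P[...,2]<.2);print(' rack zmax',np.percentile(P[rk][:,2],99))
o=env.get_obs()
for p,y in(((.33,.33,.243),130),((.485,-.069,.243),93.7)):print(p,*units(o,p,y))
E
```

```text
start [0.62174044 0.06848791 0.06490207]
top bay green ((0.4832044839859009, 0.06753543019294739), (0.18591971695423126, 0.15411438047885895), 3.2337560653686523)
 square [0.48289156 0.06807929] 217
 plate ((0.48293250799179077, 0.06817900389432907), (0.177407905459404, 0.14676682651042938), 2.97463321685791)
 rack zmax 0.13534205949148212
scene bay green ((0.4841563105583191, 0.06882327795028687), (0.18997938930988312, 0.15826530754566193), 2.9141314029693604)
 square [0.4832595  0.06871456] 189
 plate ((0.4830435514450073, 0.06949865072965622), (0.1763986349105835, 0.14443038403987885), 2.1444921493530273)
 rack zmax 0.13610983164208726
(0.33, 0.33, 0.243) [-8.243 -8.46   0.034] [-1.500e-02  6.000e-03  6.168e+00]
(0.485, -0.069, 0.243) [-16.267 -20.258   0.055] [-1.3000e-02  1.2000e-02  1.2218e+01]
```

```bash
python3 -m creep '[50,-1.5,-1.5,0,0,0,1,50,-3,-3,0,0,0,2,50,-4,-4,0,0,0,3,50,-5,-5.2,0,0,0,4,50,-6,-6.2,0,0,0,5,50,-7,-7.2,0,0,0,6,50,-8,-8.2,0,0,0,6.2,50,-8.2,-8.5,0,0,0,6.2,50,-8.2,-8.5,0,0,0,6.2,50,-8.2,-8.5,0,0,0,6.2]'; python3 - <<'E'
from h import *
from cell import env
print(units(env.get_obs(),(.486,-.068,.2),93.7))
E
```

```text
time_s: 1.1
tool_pos: [0.3276, 0.3308, 0.2445]
tool_rot: [180.0, -0.1, 129.9]
force: [0.1, -0.5, -0.5]
grip_width: 0.0499
grasp_force: 0.0
(array([-13.586,  -4.476,   1.47 ]), array([-2.000e-03, -8.000e-03,  6.033e+00]))
```

```bash
python3 -m creep '[50,-1.5,-0.5,0,0,0,1,50,-3,-1,0,0,0,2,50,-4.5,-1.5,0,0,0,3,50,-6,-2,0,0,0,4,50,-7.5,-2.5,0,0,0,5,50,-9,-3,0,0,0,6,50,-10.5,-3.5,0,0,0,6,50,-12,-4,0,0,0,6,50,-13.2,-4.4,0.5,0,0,6,50,-13.6,-4.48,1.2,0,0,6.03,50,-13.6,-4.48,1.47,0,0,6.03,50,-13.6,-4.48,1.47,0,0,6.03]'; python3 - <<'E'
from h import *
from cell import env
o=env.get_obs();print(units(o,(.486,-.068,.127),93.7),units(o,(.4836,-.03,.127),93.7))
E
```

```text
time_s: 2.3
tool_pos: [0.4859, -0.0676, 0.1991]
tool_rot: [-179.8, 0.0, 93.8]
force: [-0.2, -0.1, -0.1]
grip_width: 0.0501
grasp_force: 0.0
(array([-0.013,  0.01 ,  2.403]), array([-0.032,  0.002,  0.016])) (array([1.256, 0.014, 2.403]), array([-0.032,  0.002,  0.016]))
```

```bash
python3 -m creep '[50,0,0,1.2,0,0,0,50,0,0,2.2,0,0,0,50,0,0,2.4,0,0,0,50,0.3,0,2.4,0,0,0,50,0.5,0,2.4,0,0,0,50,0.7,0,2.4,0,0,0,50,0.8,0,2.4,0,0,0,50,0.9,0,2.4,0,0,0,50,1,0,2.4,0,0,0,50,1.1,0,2.4,0,0,0,50,1.2,0,2.4,0,0,0]'; python3 - <<'E'
from h import *
from cell import env
c=env.read_camera('top');P=cloud(c);m=(P[...,2]>.115)&(P[...,2]<.133)&(P[...,0]>.4)&(P[...,0]<.57)&(abs(P[...,1])<.1)
print(m.sum(),cv2.minAreaRect(P[m][:,:2].astype(np.float32)))
E
```

```text
time_s: 3.4
tool_pos: [0.4843, -0.0341, 0.1286]
tool_rot: [180.0, 0.0, 93.6]
force: [0.1, -0.7, 0.2]
grip_width: 0.0497
grasp_force: 0.3
0 ((0.0, 0.0), (0.0, 0.0), 0.0)
```

```bash
python3 -m creep '[50,0.1,0,0,0,0,0,50,0.2,0,0,0,0,0,50,0.3,0,0,0,0,0,50,0.4,0,0,0,0,0,50,0.5,0,0,0,0,0]'; python3 - <<'E'
from h import *
from cell import env
c=env.read_camera('scene');cv2.imwrite('pics/s1.png',cv2.resize(c['color'][110:260,170:340,::-1],None,fx=4,fy=4))
E
```

```text
time_s: 3.95
tool_pos: [0.4832, -0.0186, 0.1284]
tool_rot: [-180.0, -0.0, 93.6]
force: [-0.5, -0.4, 0.3]
grip_width: 0.0502
grasp_force: 0.0
```

View pics/s1.png

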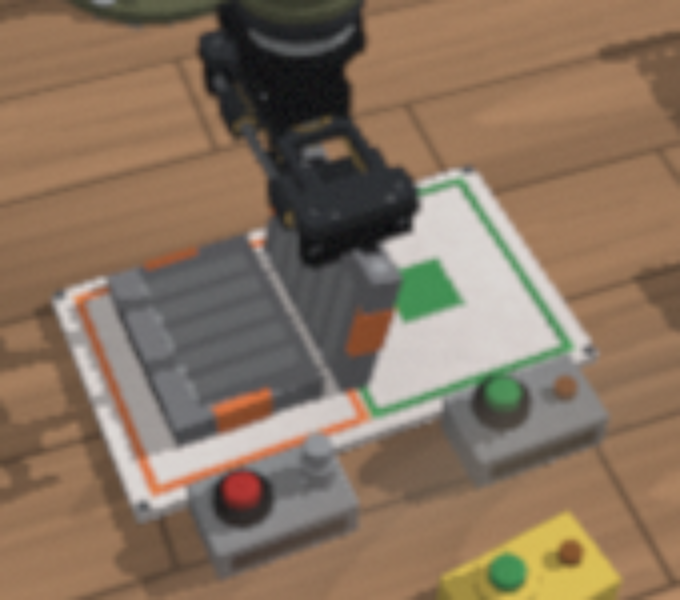

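The fingers are on the module's high face, crop (330,230), and it is leaning towards the green bay. It hasn't moved on the plate, so I'll keep pushing.

```bash
python3 -m creep '[50,0.1,0,0,0,0,0,50,0.2,0,0,0,0,0,50,0.3,0,0,0,0,0,50,0.4,0,0,0,0,0,50,0.5,0,0,0,0,0,50,0.5,0,0,0,0,0,50,0.5,0,0,0,0,0]'; python3 - <<'E'
from h import *
from cell import env
c=env.read_camera('scene');P=cloud(c)
m=(P[...,2]>.08)&(P[...,2]<.14)&(P[...,0]>.54)&(P[...,0]<.58)&(abs(P[...,1])<.15)
print(m.sum(), P[m].max(0) if m.any() else '')
E
```

```text
time_s: 4.7
tool_pos: [0.4823, -0.004, 0.1285]
tool_rot: [180.0, 0.0, 93.6]
force: [0.5, -0.5, -0.1]
grip_width: 0.0497
grasp_force: 0.0
0
```

```bash
python3 -m creep '[50,-0.5,0,-0.5,0,0,0,50,-1.5,0,-1.5,0,0,0,50,-3,0,-2.4,0,0,0,50,-4.5,0,-2.4,0,0,0,50,-4.5,0,-2.4,0,0,0]'; python3 - <<'E'
from h import *
from cell import env
for n in('top','scene'):
    c=env.read_camera(n);H=hsv(c);P=cloud(c);np.savez(n+'1.npz',**c)
    m=(P[...,2]>.027)&(P[...,2]<.05)&(P[...,0]>.35)&(P[...,0]<.58)&(P[...,1]>-.02)&(P[...,1]<.17)
    m=max(blobs(m,20),key=lambda x:x[0][4])[2]
    r=cv2.minAreaRect(P[m][:,:2].astype(np.float32));print(n,m.sum(),r)
    b=cv2.boxPoints(r)-np.array([.4835,.0685]);t=np.radians(3);print((b@np.array([[np.cos(t),-np.sin(t)],[np.sin(t),np.cos(t)]])*1000).round(1).tolist())
    if n=='top':cv2.imwrite('pics/t1.png',cv2.resize(c['color'][140:260,185:325,::-1],None,fx=4,fy=4))
E
```

```text
time_s: 5.25
tool_pos: [0.4907, -0.1467, 0.2022]
tool_rot: [179.8, 0.2, 93.0]
force: [-0.9, -0.5, -0.6]
grip_width: 0.05
grasp_force: 0.0
top 1784 ((0.476398229598999, 0.05178125575184822), (0.15087547898292542, 0.11038132011890411), 3.7459259033203125)
[[-84.1, 37.9], [-82.7, -72.5], [68.2, -70.5], [66.7, 39.8]]
scene 1527 ((0.4790753722190857, 0.053533703088760376), (0.15491104125976562, 0.11041296273469925), 3.7401134967803955)
[[-83.4, 39.5], [-81.9, -70.9], [73.0, -68.9], [71.5, 41.5]]
```

View pics/t1.png

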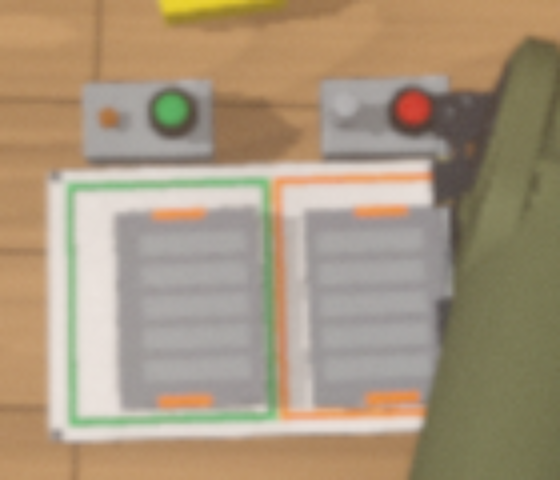

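The module lies flat inside the green bay, crop (190,305), with about 7 mm or more of margin on every side. Next is the green button.

```bash
python3 - <<'E'
from h import *
from cell import env
a=load('top1.npz');b=load('scene1.npz');u=[]
for c in(a,b):
    H=hsv(c);P=cloud(c);m=(H[...,0]>45)&(H[...,0]<90)&(H[...,1]>90)&(abs(P[...,0]-.622)<.025)&(abs(P[...,1]-.069)<.025)&(P[...,2]>.045)
    u.append(np.argwhere(m)[:,::-1].mean(0));print(np.median(P[m],0),np.percentile(P[m][:,2],95))
p=tri(a,u[0],b,u[1]);print(p)
print(units(env.get_obs(),(p[0],p[1],.2),93),units(env.get_obs(),(p[0],p[1],.097),93))
E
```

```text
[0.62219039 0.06925468 0.06236278] 0.06655202156005482
[0.62462583 0.06860628 0.06447946] 0.06685658470070585
[0.62256874 0.068686   0.06169257]
(array([6.683, 4.807, 0.018]), array([ 0.001, -0.002,  0.07 ])) (array([6.682, 4.807, 3.452]), array([ 0.001, -0.002,  0.07 ]))
```

```bash
python3 -m creep '[0,1.2,0.9,0,0,0,0,0,2.4,1.7,0,0,0,0,0,3.6,2.6,0,0,0,0,0,4.8,3.5,0,0,0,0,0,6,4.3,0,0,0,0,0,6.68,4.8,0,0,0,0,0,6.68,4.8,0.5,0,0,0,0,6.68,4.8,1.5,0,0,0,0,6.68,4.8,2.5,0,0,0,0,6.68,4.8,3.2,0,0,0,0,6.68,4.8,3.3,0,0,0,0,6.68,4.8,3.3,0,0,0]' 
python3 - <<'E'
from h import *
from cell import env
print(units(env.get_obs(),(.6225,.0687,.097),93))
c=env.read_camera('scene');cv2.imwrite('pics/s2.png',cv2.resize(c['color'][140:260,220:340,::-1],None,fx=4,fy=4))
E
```

```text
time_s: 6.55
tool_pos: [0.6208, 0.0706, 0.1006]
tool_rot: [-179.9, 0.0, 93.6]
force: [0.2, -0.7, 0.3]
grip_width: 0.0003
grasp_force: 0.0
(array([-0.066,  0.051,  0.121]), array([-0.02 ,  0.002,  0.108]))
```

View pics/s2.png

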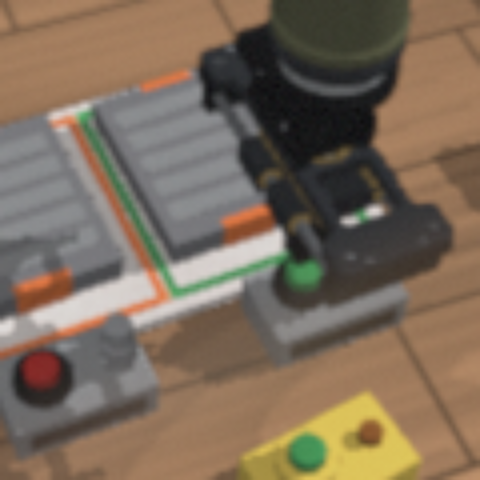

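The closed fingertips are just above the green button, crop (303,272). I'll press down in small steps and watch the force.

```bash
python3 -m creep '[0,-0.06,0.05,0.2,0,0,0,0,-0.06,0.05,0.35,0,0,0,0,-0.06,0.05,0.4,0,0,0,0,-0.06,0.05,0.45,0,0,0,0,-0.06,0.05,0.5,0,0,0,0,-0.06,0.05,0.55,0,0,0,0,-0.06,0.05,0.55,0,0,0]'
```

```text
time_s: 7.3
tool_pos: [0.6236, 0.0687, 0.0852]
tool_rot: [180.0, -0.0, 93.6]
force: [-0.7, 0.5, 2.9]
grip_width: 0.0004
grasp_force: 1.3
```

```bash
python3 -m creep '[0,0,0,0.05,0,0,0,0,0,0,0.1,0,0,0,0,0,0,0.1,0,0,0]'; python3 -m creep '[0,0,0,0.04,0,0,0,0,0,0,0.08,0,0,0,0,0,0,0.08,0,0,0]'
```

```text
time_s: 7.6
tool_pos: [0.6237, 0.0687, 0.0821]
tool_rot: [180.0, -0.0, 93.6]
force: [-0.9, -0.0, 4.8]
grip_width: 0.0003
grasp_force: 2.2
time_s: 7.9
tool_pos: [0.6237, 0.0687, 0.0813]
tool_rot: [180.0, -0.1, 93.6]
force: [-4.7, -0.2, 13.5]
grip_width: 0.0003
grasp_force: 6.8
```

The force jumped to 13.5 N at the stop, so the button is fully down. I'll release straight up and check.

```bash
python3 -m creep '[0,0,0,0.03,0,0,0,0,0,0,0.03,0,0,0,0,0,0,-0.5,0,0,0,0,0,0,-1.5,0,0,0,0,0,0,-3,0,0,0,0,0,0,-4,0,0,0,0,-1.5,0,-4,0,0,0,0,-3,0,-4,0,0,0,0,-4.5,0,-4,0,0,0,0,-6,0,-4,0,0,0,0,-7,0,-4,0,0,0,0,-7,0,-4,0,0,0]'; python3 - <<'E'
from h import *
from cell import env
c=env.read_camera('scene');P=cloud(c)
m=(P[...,2]>.027)&(P[...,2]<.05)&(P[...,0]>.35)&(P[...,0]<.58)&(P[...,1]>-.02)&(P[...,1]<.17)
m=max(blobs(m,20),key=lambda x:x[0][4])[2];print(cv2.minAreaRect(P[m][:,:2].astype(np.float32)))
cv2.imwrite('pics/s3.png',cv2.resize(c['color'][110:290,130:370,::-1],None,fx=3,fy=3))
E
```

```text
time_s: 9.1
tool_pos: [0.6354, -0.1484, 0.1997]
tool_rot: [-180.0, 0.2, 93.1]
force: [-0.3, -2.0, 0.6]
grip_width: 0.0002
grasp_force: 0.0
((0.47904136776924133, 0.053709883242845535), (0.15383844077587128, 0.11091627180576324), 3.424123764038086)
```

View pics/s3.png

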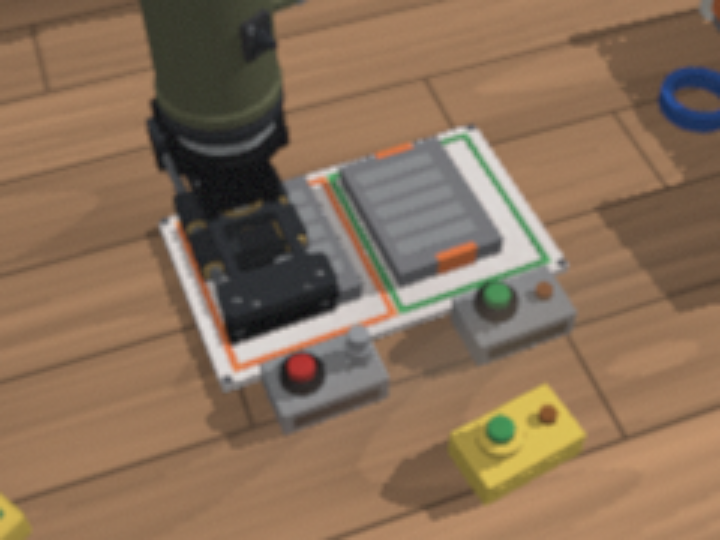

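The module lies flat inside the green outline at (420,210). The green button at (497,293) is back up, and the red button and socket are undisturbed. The arm is clear, so I'm handing in.

```bash
python3 -c "
from cell import env
print(env.sign_off())"
```

```text
the job is handed in; nothing more can be done
None
```

The module is lying flat inside the green bay, the green start button was pressed to its stop and let go, and the job was handed in at about 9 s with the arm clear; no verdict was returned.

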